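Stand the tall setting cylinder from its deep well on the surface plate

TASK

First take the lidded jar off the surface plate and stand it upright on the bare bench top. Then lift the tallest of the three steel cylinders straight up out of its well in the storage block and, keeping it upright and not dropping it, stand it on the surface plate in the corner, up against both stop rails. Leave the two other cylinders in their wells and do not disturb the canister, the blower or the tape roll.

Things in the scene. Friction and masses are not known exactly. Their poses are not given: they have to be found in the camera images.
- storage_block: storage block, fixed to the bench: wooden case 108 (x) x 232 (y) mm, 95 mm high, round a dark steel block with three wells. The case walls stand 25 mm above the block's top, leaving a channel 90 mm wide (along x) and 214 mm long (along y) for the fingers: a gripper opened over about 50 mm may not fit between the walls. Origin: centre of the underside, on the bench; z up
- middle_well (a point): centre of the middle well's mouth, on the dark steel block's top, 70 mm above the bench; axes of the storage block. The two other wells lie 64 mm to either side along y. Wells are 32.5 mm in diameter, 65 mm deep (well floor 5 mm above the bench). Any cylinder may be in any well
- gauge_tall_mid (a point): the tallest steel cylinder: 30 mm in diameter, 120 mm long, 0.24 to 0.42 kg, smooth; point on its axis half-way up (60 mm above its foot); z along its axis. In its well its top stands 55 mm above the block's top
- gauge_middle_mid (a point): the middle steel cylinder: 30 mm in diameter, 105 mm long; point half-way up (52.5 mm above its foot). Its top stands 40 mm above the block's top; stays in its well
- gauge_short_mid (a point): the short steel cylinder: 30 mm in diameter, 90 mm long; point half-way up (45 mm above its foot). Its top stands 25 mm above the block's top, level with the case walls; stays in its well
- plate: surface plate, fixed to the bench: dark steel slab 160 x 160 mm, top at height 20 mm, with two steel stop rails 16 mm wide that stand 15 mm above it (to height 35 mm). One rail runs along its y at x = 50 to 66 mm, the other along its x at y = 50 to 66 mm; their inner faces meet at a right angle. Origin: centre of the underside, on the bench; z up
- plate_corner (a point): point on the plate's top surface where the inner faces of the two rails meet; axes are the plate's (the free surface lies towards -x and -y). A 30 mm cylinder touching both rails has its axis at x = -15, y = -15 mm in this frame
- jar_mid (a point): glass jar with a black lid, 45 mm in diameter, 56 mm high, 56 to 100 g, standing on the plate near the corner, where the cylinder is to go; point on its axis half-way up (28 mm above its foot)
- green_canister_mid (a point): green canister standing on the bench between block and plate, 67 mm in diameter, 154 mm high; point half-way up; a bystander
- air_blower_mid (a point): dark red rubber blower standing on the bench at the back, 48 mm in diameter, 98 mm high; point half-way up; a bystander
- tape: roll of tape lying on the bench at the back, 94 mm in diameter, 18 mm high; origin at the centre of its underside; a bystander. Otherwise the bench is bare from 0.40 to 0.70 m ahead of the robot and 0.40 m to either side
Mind the look-alikes: they are no part of the job. Leave any pink look-alike of the part that bears jar_mid alone.

How it is judged:
By the outcome, as a careful person would: the job done as asked, in the order asked, and still so for the second after the job is handed in, with the robot touching nothing.
It also fails if it takes over 69 s, if anything falls off the work surface, if the arm or the gripper's body presses on something with over 40 N, if the wrist force passes 120 N, or if a joint passes its speed limit or range.

ROBOT

A 6-joint arm with a two-finger parallel gripper is mounted at the origin on a cart in front of the work surface, level with it; the furniture and walls round the work are solid. World frame = base frame: x ahead of the robot, y to its left, z up, the work surface at z = 0. Lengths are in m, angles in rad, forces in N, time in s.
With the tool pointing down it reaches from about 0.35 to 0.775 m from the base axis. Payload 7.3 kg.
Tool frame: the origin (TCP) lies between the finger pads; the fingertips stand ahead of it and the grasp point (between the pads) lies 6 mm ahead of it (robot.tip_extent is the x of the fingertips in the tool frame, in m); x points along the fingers, z is the direction in which the jaws open and shut, and the axes are right-handed (so a half turn about x gives the same grasp; the last joint's range is limited). The gripper opens to 92 mm and grips with 3 to 60 N. Pads are 19 mm wide; open, the fingers measure 130 mm over their backs; the gripper's body (75 mm by 190 mm) begins 47 mm behind the grasp point.
Start: joints at [-1.413, 0.342, 1.524, -0, 1.275, -0.146], TCP at [0.157, -0.501, 0.252] pointing down, gripper open.
Joint ranges: [-2.53, 2.53], [-0.77, 2.02], [0.04, 2.7], [-1, 4.14], [0.28, 2.66], [-3.11, 3.11]. Speed limits (rad/s): [2.57, 2.57, 3.14, 3.14, 3.14, 3.14].

INTERFACE

Orientations are given as [roll, pitch, yaw] about the fixed x, y, z axes, in that order (R = Rz(yaw) Ry(pitch) Rx(roll)).
In Python, from cell import robot gives the robot as it stands. The module is installed in compiled form; this text tells all that it offers.
- The arm moves only by the shell command python3 -m creep 'ROWS' [FORCE]. ROWS is JSON, a list of rows, each an object with "translation": the shift along the tool's x, y, z in m, a list of three; "twist": the turn, a rotation vector about the tool's x, y, z in rad, a list of three; "hand": the opening in per cent of the stroke, from 0 (shut) to 100 (fully open). A call has 1 to 5 rows; each row is the pose to reach, as a shift and turn from the pose measured when the call began, along the tool's axes at that moment; what a row does not reach only later rows make up. A row lasts 1/10 s, in which the tool goes at most 50 mm and 8.59 degrees, less where a joint would pass 70% of its speed; a pose out of reach is approached as far as the arm can. A call with a gripper value outside its range is refused whole. The fingers move at their own pace and stop on an object; FORCE is the grip in N (left out, the last holds). Time passes only in rows, so rows that repeat a pose let the fingers close. It gives the time, the measured TCP pose, the force and the opening at its end, in the units of the state.
- robot.observe(): the state, without advancing time (a new reading comes with each control period).
- robot.read_camera(name): name is "side" or "top"; returns the picture (420x560x3 uint8, blue, green, red); there is no depth.
- robot.calibration(name): a dict with "intrinsics" (3x3 intrinsics, pixels), "dist" ([k1, k2, p1, p2, k3] as OpenCV has them; the pictures are not rectified), "cam_to_world" (4x4, takes a point from camera to world coordinates). Camera axes: x right, y up, looking along -z (the intrinsics and any distortion apply to the point x, -y, -z); pixel columns grow to the right and rows downward; lengths in m; the calibration is good to about 2 mm. A picture is of the moment at which its call begins. calibration takes no time and is no camera call.
- robot.hand_in(): hands the job in, once; it reports no verdict.
The state is a dict: "time": time; "qpos": joint angles; "qvel": joint speeds; "joint_efforts": joint torques, N m; "tool_pos": TCP position; "tool_rot": TCP orientation; "contact_force": force on the tool from outside, world axes, zero at the start; "torque": the same for the moment, N m; "opening": finger opening in m.
Only numpy, scipy, OpenCV 4.12 (cv2) and the standard library are available. Lean on these libraries where they do the work, as an engineer would, in place of code of your own. Each camera call takes 0.05 s, during which the arm holds its last target. There are 200 camera calls.

## Working session

There is one attempt and no reset: what is moved stays moved. The work goes in short steps, Python scripts to look and compute and a shell command to move; the robot and the scene stay as the last step left them, time stands still between calls to the robot, and variables do not carry over. Pictures are saved under pics/ and viewed, about 8 in all and at most 12, crops included, and the job is handed in when it is done.

```bash
mkdir -p pics; cat > h.py <<'E'
import numpy as np, cv2
from scipy.spatial.transform import Rotation as Ro
from cell import robot
def snap(n,f):
    im=robot.read_camera(n); cv2.imwrite(f'pics/{f}.png',im); return im
def ray(n,px):
    c=robot.calibration(n); T=np.array(c['cam_to_world'])
    u=cv2.undistortPoints(np.array([[px]],float),np.array(c['intrinsics']),np.array(c['dist']))[0,0]
    return T[:3,3], T[:3,:3]@np.array([u[0],-u[1],-1.])
def atz(n,px,z):
    o,d=ray(n,px); return o+d*(z-o[2])/d[2]
def proj(n,P):
    c=robot.calibration(n); T=np.linalg.inv(np.array(c['cam_to_world']))
    p=T[:3,:3]@np.array(P,float)+T[:3,3]; p=np.array([[p[0],-p[1],-p[2]]])
    return cv2.projectPoints(p,np.zeros(3),np.zeros(3),np.array(c['intrinsics']),np.array(c['dist']))[0].ravel()
def R():
    return Ro.from_euler('xyz',robot.observe()['tool_rot']).as_matrix()
def shift(P,yaw_z=None):
    """tool-frame shift from current TCP to world P, and twist to point down with jaw axis at world angle yaw_z"""
    s=robot.observe(); r=R(); t=r.T@(np.array(P)-np.array(s['tool_pos']))
    out=np.round(t*1000,1)
    if yaw_z is not None:
        x=np.array([0,0,-1.]);best=None
        for a in (yaw_z,yaw_z+np.pi):
            z=np.array([np.cos(a),np.sin(a),0]); W=np.c_[x,np.cross(z,x),z]
            v=Ro.from_matrix(r.T@W).as_rotvec()
            if best is None or np.linalg.norm(v)<np.linalg.norm(best): best=v
        print('mm',out,'twist',best.round(4))
    else: print('mm',out)
E
python3 - <<'E'
from h import *
a=snap('top','t0');b=snap('side','s0')
s=robot.observe();print(s,robot.tip_extent);print(R().round(3))
for n in('top','side'):
    c=robot.calibration(n);print(np.array(c['cam_to_world']).round(3).tolist(),np.array(c['intrinsics']).round(0).tolist())
E
```

```text
{'time': 0.1, 'qpos': array([-1.41302404e+00,  3.42645203e-01,  1.52490418e+00,  2.51229984e-05,
        1.27539595e+00, -1.45990594e-01]), 'qvel': array([ 0.00057309, -0.00048856, -0.00198017,  0.00237522, -0.00072932,
       -0.00159645]), 'joint_efforts': array([ 1.99156682e-03, -4.32004595e+01, -2.44694388e+01,  7.19929347e-02,
        5.25773491e-02, -3.77296146e-05]), 'tool_pos': array([ 0.15701627, -0.500635  ,  0.25112455]), 'tool_rot': array([2.977843  , 1.56944343, 1.71080222]), 'contact_force': array([-0.08553595,  0.16655146, -1.01415572]), 'torque': array([-0.01634062, -0.00438403,  0.00998583]), 'opening': 0.09172028465245327} 0.025
[[-0.     0.954  0.299]
 [ 0.001  0.299 -0.954]
 [-1.     0.    -0.001]]
[[0.025, 0.998, -0.063, 0.576], [-1.0, 0.026, 0.015, 0.042], [0.017, 0.062, 0.998, 1.001], [0.0, 0.0, 0.0, 1.0]] [[393.0, 0.0, 281.0], [0.0, 393.0, 213.0], [0.0, 0.0, 1.0]]
[[-0.928, 0.201, -0.313, 0.212], [-0.373, -0.497, 0.784, 1.101], [0.002, 0.844, 0.536, 0.79], [0.0, 0.0, 0.0, 1.0]] [[543.0, 0.0, 276.0], [0.0, 543.0, 225.0], [0.0, 0.0, 1.0]]
```

View pics/t0.png

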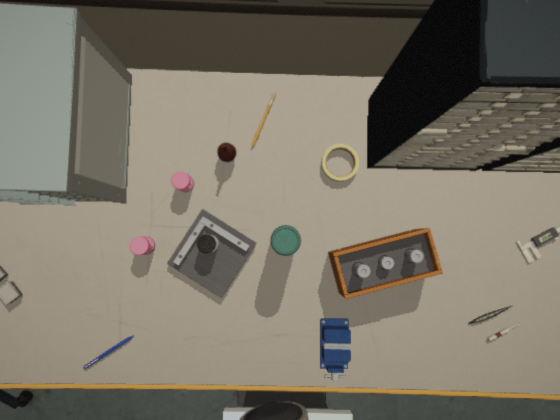

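View pics/s0.png

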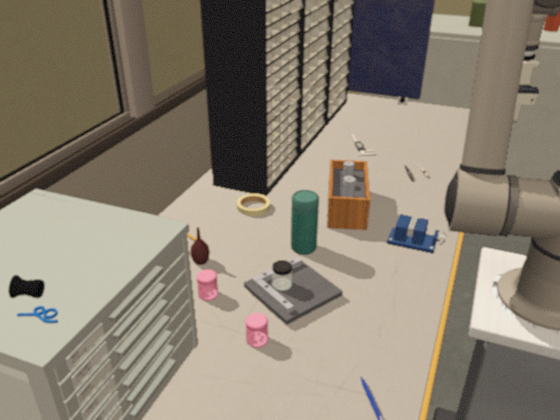

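The top view shows the jar with its black lid at (207,243) on the plate. The two pink look-alikes are at (182,182) and (143,246). The cylinders are at (363,271), (387,263) and (416,256), the canister at (286,240), the blower at (227,152) and the tape at (340,163). Next I'll enlarge the plate and the block.

```bash
python3 - <<'E'
import cv2,numpy as np
t=cv2.imread('pics/t0.png');s=cv2.imread('pics/s0.png')
a=cv2.resize(t[200:310,160:265],(400,419),interpolation=3)
b=cv2.resize(t[222:304,325:445],(400,273),interpolation=3)
c=cv2.resize(s[150:230,320:380],(240,320),interpolation=3)
d=cv2.resize(s[245:320,240:345],(400,286),interpolation=3)
o=np.zeros((600,800,3),np.uint8)
o[:300,:286]=cv2.resize(a,(286,300));o[:273,400:]=b;o[280:600,400:640]=c;o[305:591,:400]=d
cv2.imwrite('pics/m.png',o)
E
```

```text
(no output)
```

View pics/m.png

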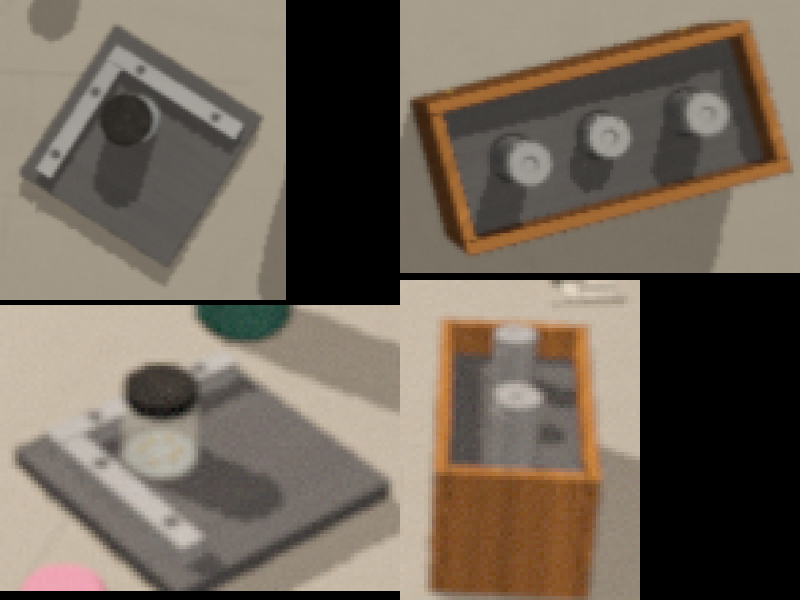

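```bash
python3 - <<'E'
from h import *
B=[(325+(X-400)/3.3333,222+Y/3.3333) for X,Y in[(415,98),(748,22),(790,170),(470,252)]]
C=np.array([atz('top',p,.095) for p in B]);print('case',C.round(4).tolist())
print([np.linalg.norm(C[i]-C[(i+1)%4]).round(4) for i in range(4)],C.mean(0).round(4))
cy=[(325+(X-400)/3.3333,222+Y/3.3333) for X,Y in[(527,162),(609,135),(707,113)]]
for i,p in enumerate(cy):
  for z in(.095,.110,.125):
    P=atz('top',p,z);q=proj('side',P);print('LMR'[i],z,P[:2].round(4),'side px',q.round(1),'crop',((q-[320,150])*4+[400,280]).round(0))
# plate
f=lambda X,Y:(160+X/2.724,200+Y/2.727)
Q=np.array([atz('top',f(*p),.02) for p in[(117,27),(262,118),(168,265),(22,172)]])
print('plate',Q.round(4).tolist(),[np.linalg.norm(Q[i]-Q[(i+1)%4]).round(4) for i in range(4)],Q.mean(0).round(4))
print('rail inner corner',atz('top',f(123,78),.035))
# jar: lid centre top at z=.076, side lid top centre
print('jar top',atz('top',f(127,119),.076)); 
j=(240+160/3.81,245+(380-305)/3.81);print('jar side',j,atz('side',j,.076))
E
```

```text
case [[0.5479, -0.0853, 0.095], [0.6064, -0.3149, 0.095], [0.5056, -0.3434, 0.095], [0.444, -0.1246, 0.095]]
[np.float64(0.2369), np.float64(0.1048), np.float64(0.2273), np.float64(0.1111)] [ 0.526 -0.217  0.095]
L 0.095 [ 0.5061 -0.1631] side px [349.3 187.2] crop [517. 429.]
L 0.11 [ 0.5072 -0.1597] side px [349.  182.7] crop [516. 411.]
L 0.125 [ 0.5084 -0.1563] side px [348.6 178.1] crop [515. 393.]
M 0.095 [ 0.526  -0.2194] side px [347.8 176.9] crop [511. 388.]
M 0.11 [ 0.5268 -0.215 ] side px [347.5 172.6] crop [510. 371.]
M 0.125 [ 0.5277 -0.2107] side px [347.1 168.3] crop [509. 353.]
R 0.095 [ 0.5429 -0.2867] side px [348.4 165.9] crop [513. 343.]
R 0.11 [ 0.5435 -0.2813] side px [348.1 161.9] crop [512. 327.]
R 0.125 [ 0.544  -0.2758] side px [347.8 157.8] crop [511. 311.]
plate [[0.6409, 0.2222, 0.02], [0.5612, 0.0873, 0.02], [0.4272, 0.168, 0.02], [0.5075, 0.3024, 0.02]] [np.float64(0.1567), np.float64(0.1565), np.float64(0.1565), np.float64(0.1557)] [0.5342 0.195  0.02  ]
rail inner corner [0.59421042 0.21233199 0.035     ]
jar top [0.55839758 0.20035577 0.076     ]
jar side (281.994750656168, 264.68503937007875) [0.5561684  0.20409317 0.076     ]
```

The heights settle which cylinder is which. At the tops' assumed heights, L (363,271) at 125 mm, M (388,262) at 95 mm and R (417,256) at 110 mm give well spacings of 65 and 64 mm. They also match the side picture, where L hides M. So L is the tallest.

The jar to move is the clear one with the black lid, at top (207,243) and side (282,265). The pink ones are the decoys. The crop confirms this, so I'm going for the jar.

```bash
python3 - <<'E'
from h import *
shift([.557,.202,.25],np.radians(-31))
E
```

```text
mm [   2.   591.8 -550.8] twist [-7.26e-01 -1.20e-03 -7.00e-04]
```

```bash
python3 -m creep '[{"translation":[0,0.037,-0.034],"twist":[-0.14,0,0],"hand":100},{"translation":[0,0.073,-0.068],"twist":[-0.28,0,0],"hand":100},{"translation":[0,0.110,-0.102],"twist":[-0.42,0,0],"hand":100},{"translation":[0,0.147,-0.136],"twist":[-0.56,0,0],"hand":100},{"translation":[0,0.183,-0.170],"twist":[-0.70,0,0],"hand":100}]' 15; python3 - <<'E'
from h import *
shift([.557,.202,.25],np.radians(-31))
E
```

```text
time: 0.6
tool_pos: [0.2812, -0.2818, 0.2512]
tool_rot: [2.241, 1.569, 1.679]
contact_force: [1.6, 0.3, 0.0]
opening: 0.0919
mm [  1.9 556.4 -24.4] twist [-0.0209 -0.001  -0.0013]
```

```bash
python3 -m creep '[{"translation":[0,0.05,-0.002],"twist":[-0.02,0,0],"hand":100},{"translation":[0,0.1,-0.004],"twist":[-0.02,0,0],"hand":100},{"translation":[0,0.15,-0.006],"twist":[-0.02,0,0],"hand":100},{"translation":[0,0.2,-0.009],"twist":[-0.02,0,0],"hand":100},{"translation":[0,0.25,-0.011],"twist":[-0.02,0,0],"hand":100}]' >/dev/null;  python3 -m creep '[{"translation":[0,0.05,-0.002],"twist":[0,0,0],"hand":100},{"translation":[0,0.1,-0.004],"twist":[0,0,0],"hand":100},{"translation":[0,0.15,-0.006],"twist":[0,0,0],"hand":100},{"translation":[0,0.2,-0.009],"twist":[0,0,0],"hand":100},{"translation":[0,0.25,-0.011],"twist":[0,0,0],"hand":100}]'; python3 - <<'E'
from h import *
shift([.557,.202,.25],np.radians(-31))
E
```

```text
time: 1.6
tool_pos: [0.5232, 0.1558, 0.2515]
tool_rot: [2.648, 1.569, 2.107]
contact_force: [0.3, -1.3, 0.7]
opening: 0.0917
mm [ 1.6 57.   5.1] twist [-0.0005 -0.0013 -0.0007]
```

```bash
python3 -m creep '[{"translation":[0,0.045,0.005],"twist":[0,0,0],"hand":100},{"translation":[0.0,0.057,0.005],"twist":[0,0,0],"hand":100},{"translation":[0.05,0.057,0.005],"twist":[0,0,0],"hand":100},{"translation":[0.09,0.057,0.005],"twist":[0,0,0],"hand":100},{"translation":[0.09,0.057,0.005],"twist":[0,0,0],"hand":100}]'; python3 - <<'E'
from h import *
shift([.557,.202,.067],np.radians(-31))
t=snap('top','t1');s=snap('side','s1')
o=np.hstack([cv2.resize(t[190:310,150:270],(400,400),interpolation=3),cv2.resize(s[190:310,230:350],(400,400),interpolation=3)])
cv2.imwrite('pics/m1.png',o)
E
```

```text
time: 2.1
tool_pos: [0.553, 0.2009, 0.1559]
tool_rot: [-2.468, 1.558, -3.01]
contact_force: [-0.0, -0.7, 0.5]
opening: 0.0921
mm [88.8  3.7  3.8] twist [-0.0007 -0.0103  0.0082]
```

View pics/m1.png

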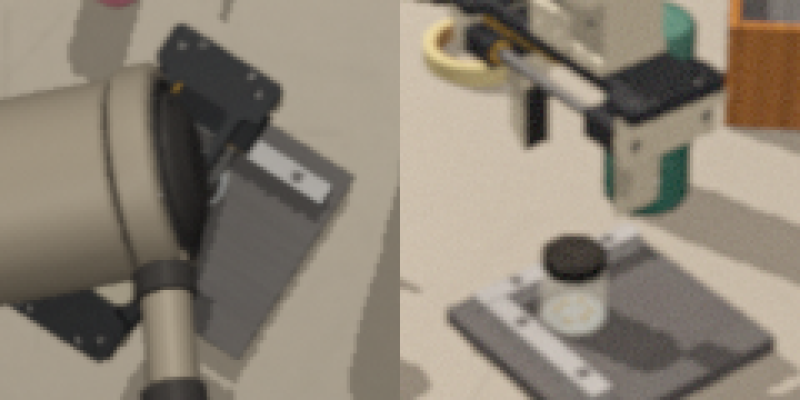

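The side view shows the fingers, at (530,115) and (645,180) in the crop, straddling the line above the jar at (572,290). I'll go down and close.

```bash
python3 -m creep '[{"translation":[0.03,0.004,0.004],"twist":[0,-0.01,0.008],"hand":100},{"translation":[0.06,0.004,0.004],"twist":[0,-0.01,0.008],"hand":100},{"translation":[0.088,0.004,0.004],"twist":[0,-0.01,0.008],"hand":100},{"translation":[0.088,0.004,0.004],"twist":[0,-0.01,0.008],"hand":100},{"translation":[0.088,0.004,0.004],"twist":[0,-0.01,0.008],"hand":60}]' 15;python3 -m creep '[{"translation":[0,0,0],"twist":[0,0,0],"hand":20},{"translation":[0,0,0],"twist":[0,0,0],"hand":20},{"translation":[0,0,0],"twist":[0,0,0],"hand":20},{"translation":[0,0,0],"twist":[0,0,0],"hand":20},{"translation":[0,0,0],"twist":[0,0,0],"hand":20}]' 15
```

```text
time: 2.7
tool_pos: [0.5636, 0.2032, 0.0765]
tool_rot: [0.774, 1.556, 0.232]
contact_force: [-0.6, -0.1, 0.6]
opening: 0.0874
time: 3.2
tool_pos: [0.5635, 0.2033, 0.0768]
tool_rot: [0.789, 1.556, 0.247]
contact_force: [-0.7, 0.9, 1.0]
opening: 0.0485
```

```bash
python3 - <<'E'
from h import *
shift([.559,.203,.067],np.radians(-31)); print(robot.observe()['opening'],robot.observe()['qvel'].round(3))
E
```

```text
mm [ 9.7 -2.6 -3.8] twist [-0.0014  0.0102 -0.0102]
0.04845128975389931 [ 0.001  0.005  0.003  0.001 -0.    -0.   ]
```

```bash
python3 -m creep '[{"translation":[0,0,0],"twist":[0,0,0],"hand":70},{"translation":[0.0,0,0],"twist":[0,0,0],"hand":70},{"translation":[0.01,0,0],"twist":[0,0.01,-0.01],"hand":70},{"translation":[0.01,0,0],"twist":[0,0.01,-0.01],"hand":70},{"translation":[0.01,0,0],"twist":[0,0.01,-0.01],"hand":70}]';python3 -m creep '[{"translation":[0,0,0],"twist":[0,0,0],"hand":10},{"translation":[0,0,0],"twist":[0,0,0],"hand":10},{"translation":[0,0,0],"twist":[0,0,0],"hand":10},{"translation":[0,0,0],"twist":[0,0,0],"hand":10},{"translation":[0,0,0],"twist":[0,0,0],"hand":10}]' 15;python3 -m creep '[{"translation":[0,0,0],"twist":[0,0,0],"hand":10},{"translation":[0,0,0],"twist":[0,0,0],"hand":10}]'
```

```text
time: 3.7
tool_pos: [0.5634, 0.2033, 0.066]
tool_rot: [-2.44, 1.57, -2.983]
contact_force: [-1.0, 0.6, 0.9]
opening: 0.0644
time: 4.2
tool_pos: [0.5633, 0.2033, 0.0661]
tool_rot: [-2.511, 1.57, -3.054]
contact_force: [-0.9, 0.6, 0.3]
opening: 0.0442
time: 4.4
tool_pos: [0.5633, 0.2033, 0.0661]
tool_rot: [-2.485, 1.57, -3.027]
contact_force: [1.4, 0.0, 0.1]
opening: 0.0442
```

Gripped at 44.2 mm, against the jar's 45 mm. I'll lift.

```bash
python3 -m creep '[{"translation":[-0.03,0,0],"twist":[0,0,0],"hand":10},{"translation":[-0.06,0,0],"twist":[0,0,0],"hand":10},{"translation":[-0.08,0,0],"twist":[0,0,0],"hand":10},{"translation":[-0.08,0,0],"twist":[0,0,0],"hand":10}]'; python3 - <<'E'
from h import *
shift([.41,.28,.048],np.radians(-31))
E
```

```text
time: 4.8
tool_pos: [0.565, 0.2037, 0.1491]
tool_rot: [0.777, 1.566, 0.235]
contact_force: [0.9, 0.6, -1.6]
opening: 0.0444
mm [ 100.4  -15.  -172.6] twist [-0.0015  0.0037 -0.0037]
```

```bash
python3 -m creep '[{"translation":[0,-0.003,-0.04],"twist":[0,0,0],"hand":10},{"translation":[0,-0.007,-0.085],"twist":[0,0,0],"hand":10},{"translation":[0,-0.011,-0.13],"twist":[0,0,0],"hand":10},{"translation":[0,-0.015,-0.172],"twist":[0,0.004,-0.004],"hand":10},{"translation":[0,-0.015,-0.172],"twist":[0,0.004,-0.004],"hand":10}]'; python3 - <<'E'
from h import *
shift([.41,.28,.046],np.radians(-31))
t=snap('top','t2');s=snap('side','s2')
E
```

```text
time: 5.3
tool_pos: [0.4048, 0.2806, 0.147]
tool_rot: [-2.313, 1.565, -2.851]
contact_force: [0.6, -0.2, -2.0]
opening: 0.0442
mm [101.    2.6   5.2] twist [ 0.0024 -0.0041  0.0045]
```

```bash
python3 -m creep '[{"translation":[0.035,0,0],"twist":[0,-0.004,0.004],"hand":10},{"translation":[0.07,0,0],"twist":[0,-0.004,0.004],"hand":10},{"translation":[0.092,0,0],"twist":[0,-0.004,0.004],"hand":10},{"translation":[0.095,0,0],"twist":[0,-0.004,0.004],"hand":10},{"translation":[0.095,0,0],"twist":[0,-0.004,0.004],"hand":10}]';python3 -m creep '[{"translation":[0.003,0,0],"twist":[0,0,0],"hand":10},{"translation":[0.003,0,0],"twist":[0,0,0],"hand":10},{"translation":[0.003,0,0],"twist":[0,0,0],"hand":10}]'; python3 - <<'E'
from h import *
shift([.41,.28,.046],np.radians(-31))
E
```

```text
time: 5.9
tool_pos: [0.4099, 0.2792, 0.0521]
tool_rot: [0.55, 1.567, 0.008]
contact_force: [0.2, 1.6, -0.7]
opening: 0.0437
time: 6.2
tool_pos: [0.4105, 0.2794, 0.0499]
tool_rot: [0.687, 1.566, 0.145]
contact_force: [-0.6, -0.5, -1.1]
opening: 0.0439
mm [ 3.9  0.2 -0.8] twist [-0.0009  0.0039 -0.0032]
```

```bash
python3 -m creep '[{"translation":[0.002,0,0],"twist":[0,0.003,-0.003],"hand":10},{"translation":[0.004,0,0],"twist":[0,0.003,-0.003],"hand":10},{"translation":[0.004,0,0],"twist":[0,0.003,-0.003],"hand":10}]';  python3 -m creep '[{"translation":[0.001,0,0],"twist":[0,0,0],"hand":10},{"translation":[0.0015,0,0],"twist":[0,0,0],"hand":10},{"translation":[0.0015,0,0],"twist":[0,0,0],"hand":10}]'
```

```text
time: 6.5
tool_pos: [0.4109, 0.2796, 0.0461]
tool_rot: [0.584, 1.569, 0.042]
contact_force: [0.5, -0.5, 0.4]
opening: 0.0441
time: 6.8
tool_pos: [0.411, 0.2797, 0.046]
tool_rot: [0.716, 1.568, 0.174]
contact_force: [-2.8, -0.7, 13.8]
opening: 0.0441
```

Contact: the jar is on the bench. I'll release and lift clear.

```bash
python3 -m creep '[{"translation":[0,0,0],"twist":[0,0,0],"hand":80},{"translation":[0,0,0],"twist":[0,0,0],"hand":80},{"translation":[0,0,0],"twist":[0,0,0],"hand":80},{"translation":[0,0,0],"twist":[0,0,0],"hand":80}]'; python3 -m creep '[{"translation":[-0.03,0,0],"twist":[0,0,0],"hand":80},{"translation":[-0.08,0,0],"twist":[0,0,0],"hand":80},{"translation":[-0.13,0,0],"twist":[0,0,0],"hand":60},{"translation":[-0.18,0,0],"twist":[0,0,0],"hand":42},{"translation":[-0.2,0,0],"twist":[0,0,0],"hand":42}]'; python3 - <<'E'
from h import *
shift([.509,-.157,.25],np.radians(15.5))
E
```

```text
time: 7.2
tool_pos: [0.4109, 0.2796, 0.0458]
tool_rot: [0.649, 1.569, 0.107]
contact_force: [0.5, 0.1, -1.4]
opening: 0.0708
time: 7.7
tool_pos: [0.4118, 0.2803, 0.2506]
tool_rot: [0.913, 1.561, 0.372]
contact_force: [0.3, 0.1, -0.3]
opening: 0.0537
mm [-1.000e-01 -3.247e+02  3.087e+02] twist [-0.8119  0.0087 -0.0049]
```

```bash
python3 -m creep '[{"translation":[0,-0.036,0.034],"twist":[-0.09,0.008,-0.004],"hand":42},{"translation":[0,-0.072,0.068],"twist":[-0.18,0.008,-0.004],"hand":42},{"translation":[0,-0.108,0.102],"twist":[-0.27,0.008,-0.004],"hand":42},{"translation":[0,-0.144,0.136],"twist":[-0.36,0.008,-0.004],"hand":42},{"translation":[0,-0.18,0.170],"twist":[-0.45,0.008,-0.004],"hand":42}]'; python3 - <<'E'
from h import *
shift([.509,-.157,.25],np.radians(15.5))
E
```

```text
time: 8.2
tool_pos: [0.4647, 0.0366, 0.2502]
tool_rot: [1.535, 1.568, 1.448]
contact_force: [0.8, 0.7, -0.5]
opening: 0.0386
mm [  -0.3 -189.    61.1] twist [-0.3579  0.0005 -0.0023]
```

```bash
python3 -m creep '[{"translation":[0,-0.045,0.015],"twist":[-0.09,0,0],"hand":42},{"translation":[0,-0.09,0.03],"twist":[-0.18,0,0],"hand":42},{"translation":[0,-0.135,0.045],"twist":[-0.27,0,0],"hand":42},{"translation":[0,-0.189,0.061],"twist":[-0.358,0,0],"hand":42},{"translation":[0,-0.189,0.061],"twist":[-0.358,0,0],"hand":42}]'; python3 - <<'E'
from h import *
shift([.509,-.157,.18],np.radians(15.5))
t=snap('top','t3');s=snap('side','s3')
o=np.hstack([cv2.resize(t[195:315,150:270],(400,400),interpolation=3),cv2.resize(s[90:210,280:400],(400,400),interpolation=3)])
o=np.vstack([o,np.zeros((200,800,3),np.uint8)]);o[400:,:267]=cv2.resize(s[245:320,240:340],(267,200),interpolation=3)
cv2.imwrite('pics/m3.png',o)
E
```

```text
time: 8.7
tool_pos: [0.5094, -0.162, 0.249]
tool_rot: [1.103, 1.57, 1.371]
contact_force: [0.0, 1.4, 0.2]
opening: 0.0386
mm [69.   4.9  1. ] twist [-0.0025  0.0004 -0.0007]
```

View pics/m3.png

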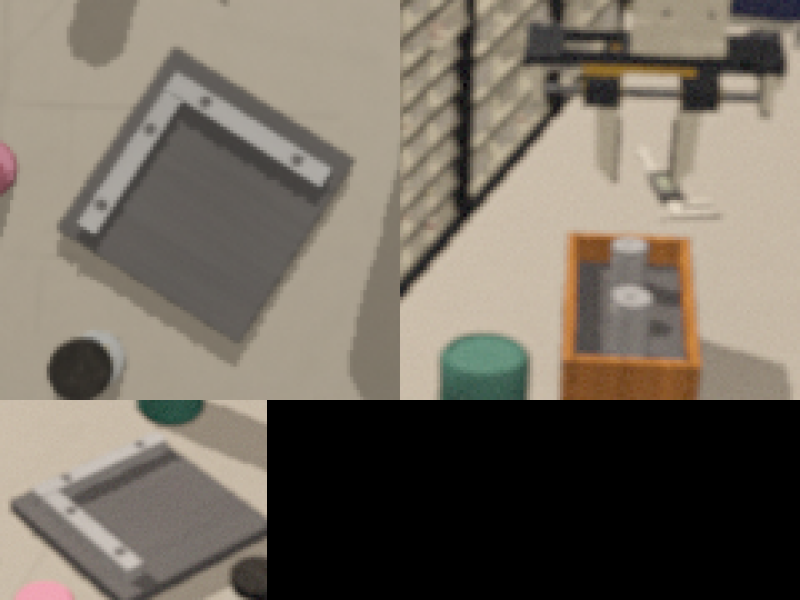

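```bash
python3 - <<'E'
from h import *
f=lambda X,Y:(150+X/3.3333,195+Y/3.3333)
Q=np.array([atz('top',f(*p),.02) for p in[(176,47),(354,158),(240,344),(60,228)]])[:,:2]
x=(Q[1]-Q[0])+(Q[2]-Q[3]); y=(Q[0]-Q[1]); 
ey=((Q[0]-Q[1])+(Q[3]-Q[2]));ex=((Q[0]-Q[3])+(Q[1]-Q[2]))
print([np.linalg.norm(Q[i]-Q[(i+1)%4]).round(4) for i in range(4)],Q.mean(0).round(4))
print('ang a',np.degrees(np.arctan2(ex[1],ex[0])),'b',np.degrees(np.arctan2(ey[1],ey[0])))
I=atz('top',f(183,103),.035);O=atz('top',f(172,70),.035);print('inner',I[:2],'outer',O[:2])
A=atz('top',f(322,188),.035)[:2]-I[:2];B=atz('top',f(97,236),.035)[:2]-I[:2]
print(A,np.degrees(np.arctan2(A[1],A[0])),B,np.degrees(np.arctan2(B[1],B[0])))
ang=np.arctan2(ex[1],ex[0]);px=np.array([np.cos(ang),np.sin(ang)]);py=np.array([-px[1],px[0]]) 
print('px',px,'py',py,'ey',ey/np.linalg.norm(ey))
c=Q.mean(0);print('corner from slab',c+.05*px+.05*py)
# side view crop bottom-left inner corner (62,493) scale 2.67 offset 240,245
print('side inner',atz('side',(240+62/2.67,245+(493-400)/2.67),.035))
s=robot.observe()
# tall top in side crop vs hypothesis, tip
for P in([.5094,-.162,.224],[.509,-.157,.125]):
  q=proj('side',P);print(((q-[280,90])*3.333+[400,0]).round(1))
print('tall side',atz('side',(280+232/3.333,90+296/3.333),.125))
E
```

```text
[np.float64(0.157), np.float64(0.16), np.float64(0.1583), np.float64(0.158)] [0.5344 0.1949]
ang a -30.16301563830094 b 59.18358609253367
inner [0.60080577 0.21319839] outer [0.62486473 0.22214845]
[-0.05974867 -0.10379437] -119.92665238887457 [-0.09829406  0.05845711] 149.25934837033688
px [ 0.86459932 -0.50246195] py [0.50246195 0.86459932] ey [0.51228892 0.85881317]
corner from slab [0.60277657 0.21300987]
side inner [0.59423161 0.22107925 0.035     ]
[639.1 175.3]
[628.3 293.3]
tall side [ 0.50503056 -0.15358449  0.125     ]
```

Both the tips (predicted x 639, seen 645) and the tall cylinder's top (predicted 628, seen 632) are off by the same small amount in the side view, so their relative position holds. I'll grip just above the case walls, so the fingers don't need to enter the channel.

```bash
python3 -m creep '[{"translation":[0.03,0.005,0.001],"twist":[0,0,0],"hand":60},{"translation":[0.06,0.005,0.001],"twist":[0,0,0],"hand":60},{"translation":[0.09,0.005,0.001],"twist":[0,0,0],"hand":60},{"translation":[0.09,0.005,0.001],"twist":[0,0,0],"hand":60},{"translation":[0.09,0.005,0.001],"twist":[0,0,0],"hand":60}]'; python3 - <<'E'
from h import *
shift([.509,-.157,.124],np.radians(15.3))
t=snap('top','t4');s=snap('side','s4')
o=np.hstack([cv2.resize(t[210:310,320:450],(400,308),interpolation=3),cv2.resize(s[130:210,300:400],(400,308),interpolation=3)])
cv2.imwrite('pics/m4.png',o)
E
```

```text
time: 9.3
tool_pos: [0.5083, -0.1516, 0.1595]
tool_rot: [1.682, 1.567, 1.95]
contact_force: [0.3, 0.4, 0.1]
opening: 0.055
mm [35.5 -5.5 -0.8] twist [ 0.0009 -0.0004 -0.0038]
```

View pics/m4.png

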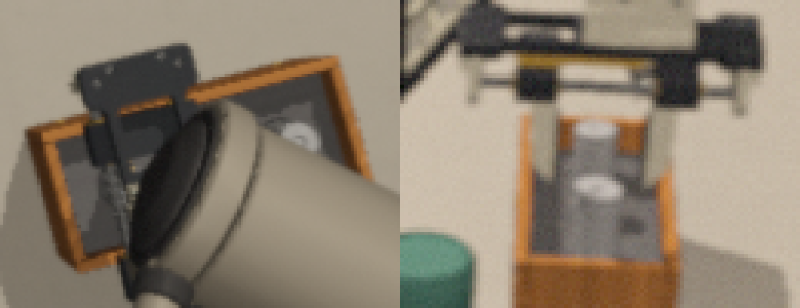

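The fingers straddle the tall cylinder (side crop: fingers at x 545 and 657, cylinder at 598). I'll descend the last 35 mm and close.

```bash
python3 -m creep '[{"translation":[0.0,-0.005,-0.001],"twist":[0,0,0],"hand":60},{"translation":[0.015,-0.0055,-0.001],"twist":[0,0,0],"hand":60},{"translation":[0.03,-0.0055,-0.001],"twist":[0,0,0],"hand":60},{"translation":[0.035,-0.0055,-0.001],"twist":[0,0,-0.004],"hand":60},{"translation":[0.035,-0.0055,-0.001],"twist":[0,0,-0.004],"hand":60}]';python3 -m creep '[{"translation":[0,0,0],"twist":[0,0,0],"hand":10},{"translation":[0,0,0],"twist":[0,0,0],"hand":10},{"translation":[0,0,0],"twist":[0,0,0],"hand":10},{"translation":[0,0,0],"twist":[0,0,0],"hand":10},{"translation":[0,0,0],"twist":[0,0,0],"hand":10}]' 10; python3 - <<'E'
from h import *
shift([.509,-.157,.124],np.radians(15.3))
E
```

```text
time: 9.9
tool_pos: [0.5097, -0.1581, 0.126]
tool_rot: [-0.902, 1.567, -0.635]
contact_force: [0.2, 0.3, 0.0]
opening: 0.0549
time: 10.4
tool_pos: [0.5097, -0.1583, 0.1264]
tool_rot: [-0.966, 1.567, -0.698]
contact_force: [-1.5, -0.5, 3.8]
opening: 0.0299
mm [ 2.4  1.4 -0.4] twist [0.0006 0.0022 0.0032]
```

The grip is centred, so with about 7 mm wall clearance I can take a deeper one.

```bash
python3 -m creep '[{"translation":[0,0,0],"twist":[0,0,0],"hand":40},{"translation":[0,0,0],"twist":[0,0,0],"hand":40},{"translation":[0.008,0.001,0],"twist":[0,0.002,0.003],"hand":40},{"translation":[0.018,0.001,0],"twist":[0,0.002,0.003],"hand":40},{"translation":[0.018,0.001,0],"twist":[0,0.002,0.003],"hand":40}]';python3 -m creep '[{"translation":[0,0,0],"twist":[0,0,0],"hand":10},{"translation":[0,0,0],"twist":[0,0,0],"hand":10},{"translation":[0,0,0],"twist":[0,0,0],"hand":10},{"translation":[0,0,0],"twist":[0,0,0],"hand":10}]' 40; python3 - <<'E'
from h import *
shift([.509,-.157,.11],np.radians(15.3))
E
```

```text
time: 10.9
tool_pos: [0.5085, -0.1568, 0.1065]
tool_rot: [2.41, 1.567, 2.678]
contact_force: [-0.3, 0.2, 0.5]
opening: 0.0368
time: 11.3
tool_pos: [0.5084, -0.1568, 0.1064]
tool_rot: [2.416, 1.567, 2.683]
contact_force: [-0.1, 0.1, -2.5]
opening: 0.0294
mm [-3.6 -0.3  0.5] twist [ 0.0005 -0.0026 -0.0023]
```

```bash
python3 -m creep '[{"translation":[-0.015,0,0],"twist":[0,0,0],"hand":10},{"translation":[-0.03,0,0],"twist":[0,0,0],"hand":10},{"translation":[-0.05,0,0],"twist":[0,0,0],"hand":10},{"translation":[-0.07,0,0],"twist":[0,0,0],"hand":10},{"translation":[-0.07,0,0],"twist":[0,0,0],"hand":10}]'; python3 -m creep '[{"translation":[-0.03,0,0],"twist":[0,0,0],"hand":10},{"translation":[-0.06,0,0],"twist":[0,0,0],"hand":10},{"translation":[-0.09,0,0],"twist":[0,0,0],"hand":10},{"translation":[-0.105,0,0],"twist":[0,0,0],"hand":10},{"translation":[-0.105,0,0],"twist":[0,0,0],"hand":10}]';python3 - <<'E'
from h import *
shift([.58,.207,.285],np.radians(59.5));shift([.58,.207,.285],np.radians(-30.5))
t=snap('top','t5');s=snap('side','s5')
cv2.imwrite('pics/m5.png',np.hstack([cv2.resize(t[210:310,320:450],(400,308),interpolation=3),cv2.resize(s[80:240,290:400],(275,400),interpolation=3)[:308]]))
cv2.imwrite('pics/m5.png',cv2.resize(s[60:240,280:420],(560,720),interpolation=3)[:600])
E
```

```text
time: 11.8
tool_pos: [0.51, -0.1575, 0.1789]
tool_rot: [-0.673, 1.569, -0.406]
contact_force: [-0.6, 0.7, -2.9]
opening: 0.0297
time: 12.3
tool_pos: [0.5105, -0.1578, 0.2852]
tool_rot: [-0.693, 1.565, -0.425]
contact_force: [0.8, -0.6, -2.8]
opening: 0.0295
mm [-3.000e-01  3.334e+02  1.634e+02] twist [-0.7709  0.0028  0.0052]
mm [-3.000e-01  3.334e+02  1.634e+02] twist [0.7999 0.0056 0.0017]
```

View pics/m5.png

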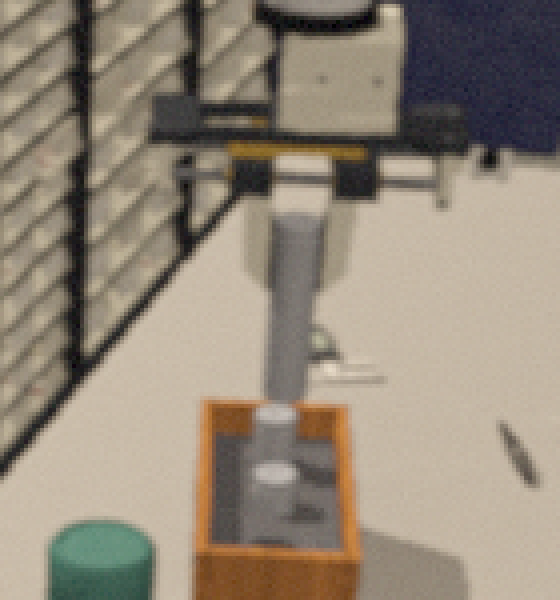

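The cylinder is held upright (crop (298,220) to (285,400)). The other two are still in their wells, at (275,475) and (275,415), and the tall one's well is empty. Next I carry it to the plate.

```bash
python3 -m creep '[{"translation":[0,0.036,0.0165],"twist":[-0.09,0.003,0.005],"hand":10},{"translation":[0,0.073,0.033],"twist":[-0.18,0.003,0.005],"hand":10},{"translation":[0,0.109,0.05],"twist":[-0.27,0.003,0.005],"hand":10},{"translation":[0,0.145,0.067],"twist":[-0.36,0.003,0.005],"hand":10},{"translation":[0,0.18,0.083],"twist":[-0.45,0.003,0.005],"hand":10}]'; python3 - <<'E'
from h import *
shift([.572,.206,.285],np.radians(59.5))
E
```

```text
time: 12.9
tool_pos: [0.5412, 0.0399, 0.2801]
tool_rot: [2.055, 1.562, 2.776]
contact_force: [0.7, 0.1, -2.6]
opening: 0.0293
mm [ -4.6 104.4 132.7] twist [-0.3173 -0.0029 -0.0085]
```

```bash
python3 -m creep '[{"translation":[-0.004,0.03,0.038],"twist":[-0.08,-0.003,-0.008],"hand":10},{"translation":[-0.004,0.06,0.076],"twist":[-0.16,-0.003,-0.008],"hand":10},{"translation":[-0.004,0.09,0.114],"twist":[-0.25,-0.003,-0.008],"hand":10},{"translation":[-0.004,0.104,0.132],"twist":[-0.317,-0.003,-0.008],"hand":10},{"translation":[-0.004,0.104,0.132],"twist":[-0.317,-0.003,-0.008],"hand":10}]'; python3 - <<'E'
from h import *
shift([.572,.206,.16],np.radians(59.5))
E
```

```text
time: 13.4
tool_pos: [0.571, 0.2085, 0.2814]
tool_rot: [1.994, 1.566, 3.038]
contact_force: [0.6, -0.6, -1.7]
opening: 0.0297
mm [121.4  -2.6  -1.4] twist [ 0.0054 -0.0018 -0.004 ]
```

```bash
python3 -m creep '[{"translation":[0.03,-0.0026,-0.0014],"twist":[0.005,-0.002,-0.004],"hand":10},{"translation":[0.07,-0.0026,-0.0014],"twist":[0.005,-0.002,-0.004],"hand":10},{"translation":[0.11,-0.0026,-0.0014],"twist":[0.005,-0.002,-0.004],"hand":10},{"translation":[0.14,-0.0026,-0.0014],"twist":[0.005,-0.002,-0.004],"hand":10},{"translation":[0.14,-0.0026,-0.0014],"twist":[0.005,-0.002,-0.004],"hand":10}]'; python3 - <<'E'
from h import *
shift([.572,.206,.123],np.radians(59.5))
t=snap('top','t6');s=snap('side','s6')
cv2.imwrite('pics/m6.png',np.hstack([cv2.resize(t[195:315,150:270],(400,400),interpolation=3),cv2.resize(s[210:330,230:350],(400,400),interpolation=3)]))
P=robot.observe()['tool_pos'];f=P[2]-.1014
for z in(f,f+.12):print('side crop',((proj('side',[P[0],P[1],z])-[230,210])*3.333+[400,0]).round(0))
E
```

```text
time: 13.9
tool_pos: [0.5684, 0.204, 0.1353]
tool_rot: [2.344, 1.559, -2.902]
contact_force: [-0.8, 0.1, -2.2]
opening: 0.0294
mm [12.3 -2.2  3.7] twist [-0.0016 -0.0086 -0.0088]
side crop [551. 222.]
side crop [551.  72.]
```

View pics/m6.png

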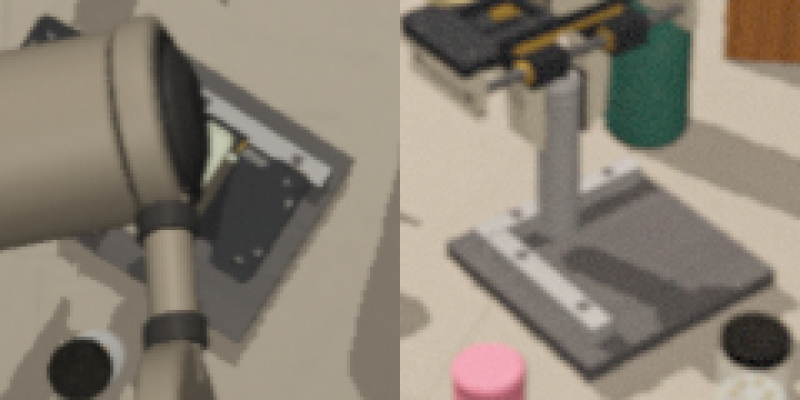

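The side crop shows the held cylinder with its foot at about (558,238), inside both rails and still clear of them. Jar at (755,345) standing on the bench. I'll lower it to about 1 mm above the plate and level the tool.

```bash
python3 -m creep '[{"translation":[0.004,-0.001,0.002],"twist":[0,-0.009,-0.009],"hand":10},{"translation":[0.008,-0.001,0.002],"twist":[0,-0.009,-0.009],"hand":10},{"translation":[0.012,-0.001,0.002],"twist":[0,-0.009,-0.009],"hand":10},{"translation":[0.012,-0.001,0.002],"twist":[0,-0.009,-0.009],"hand":10},{"translation":[0.012,-0.001,0.002],"twist":[0,-0.009,-0.009],"hand":10}]'; python3 - <<'E'
from h import *
shift([.5815,.208,.1225],np.radians(59.5)); print((R()[:,1:]).round(2), robot.observe()['contact_force'])
E
```

```text
time: 14.5
tool_pos: [0.5737, 0.2064, 0.1292]
tool_rot: [-0.789, 1.559, 0.248]
contact_force: [0.0, -0.8, -2.7]
opening: 0.0295
mm [ 6.8 -5.9  5.3] twist [-0.001   0.008   0.0081]
[[-0.86  0.51]
 [ 0.51  0.86]
 [-0.01  0.01]] [ 0.04036865 -0.79016747 -2.66803719]
```

```bash
python3 -m creep '[{"translation":[0.003,0,0],"twist":[0,0.006,0.006],"hand":10},{"translation":[0.006,0,0],"twist":[0,0.006,0.006],"hand":10},{"translation":[0.006,0,0],"twist":[0,0.006,0.006],"hand":10},{"translation":[0.006,0,0],"twist":[0,0.006,0.006],"hand":10},{"translation":[0.006,0,0],"twist":[0,0.006,0.006],"hand":10}]'; python3 - <<'E'
from h import *
shift([.5815,.208,.1225],np.radians(59.5))
E
```

```text
time: 15.0
tool_pos: [0.5738, 0.2064, 0.1232]
tool_rot: [-0.791, 1.568, 0.246]
contact_force: [0.6, 1.1, -2.4]
opening: 0.0296
mm [ 0.8 -5.9  5.3] twist [-0.001   0.0021  0.0021]
```

```bash
python3 -m creep '[{"translation":[0,-0.002,0],"twist":[0,0.002,0.002],"hand":10},{"translation":[0,-0.004,0],"twist":[0,0.002,0.002],"hand":10},{"translation":[0,-0.005,0],"twist":[0,0.002,0.002],"hand":10},{"translation":[0,-0.005,0],"twist":[0,0.002,0.002],"hand":10}]'; python3 -m creep '[{"translation":[0,0,0.002],"twist":[0,0,0],"hand":10},{"translation":[0,0,0.004],"twist":[0,0,0],"hand":10},{"translation":[0,0,0.005],"twist":[0,0,0],"hand":10},{"translation":[0,0,0.005],"twist":[0,0,0],"hand":10}]';python3 - <<'E'
from h import *
shift([.5815,.208,.1225],np.radians(59.5)); print(R().T@robot.observe()['contact_force'])
E
```

```text
time: 15.4
tool_pos: [0.5783, 0.2037, 0.1232]
tool_rot: [-1.099, 1.571, -0.062]
contact_force: [0.2, -1.3, -1.7]
opening: 0.0292
time: 15.8
tool_pos: [0.5809, 0.2083, 0.1232]
tool_rot: [-0.916, 1.571, 0.122]
contact_force: [-0.2, 0.3, -2.2]
opening: 0.0292
mm [ 0.7 -0.7  0.1] twist [-0.0009  0.0002  0.0002]
[2.19475619 0.37726839 0.15272233]
```

No contact yet, so I'll step on towards each rail in 0.5–1 mm moves.

```bash
for i in 1 2; do python3 -m creep '[{"translation":[0,-0.0005,0],"twist":[0,0,0],"hand":10},{"translation":[0,-0.001,0],"twist":[0,0,0],"hand":10},{"translation":[0,-0.001,0],"twist":[0,0,0],"hand":10}]'; python3 -m creep '[{"translation":[0,0,0.0005],"twist":[0,0,0],"hand":10},{"translation":[0,0,0.001],"twist":[0,0,0],"hand":10},{"translation":[0,0,0.001],"twist":[0,0,0],"hand":10}]'; python3 -c "
from h import *
o=robot.observe();print('tool F',(R().T@o['contact_force']).round(1),o['torque'].round(2))"; done
```

```text
time: 16.1
tool_pos: [0.5816, 0.2078, 0.1232]
tool_rot: [0.371, 1.571, 1.409]
contact_force: [0.3, 0.6, -2.1]
opening: 0.0298
time: 16.4
tool_pos: [0.5821, 0.2087, 0.1231]
tool_rot: [1.073, 1.571, 2.11]
contact_force: [-0.6, -1.0, -2.0]
opening: 0.0294
tool F [ 2.  -0.  -1.1] [ 0.11 -0.05 -0.01]
time: 16.7
tool_pos: [0.5826, 0.2085, 0.1232]
tool_rot: [1.572, 1.57, 2.61]
contact_force: [-2.5, 1.0, -0.5]
opening: 0.0295
time: 17.0
tool_pos: [0.5829, 0.2092, 0.123]
tool_rot: [1.942, 1.569, 2.98]
contact_force: [-2.2, 0.2, -1.5]
opening: 0.0299
tool F [ 1.5  2.  -0.9] [ 0.05  0.43 -0.03]
```

```bash
for i in 1 2; do python3 -m creep '[{"translation":[0,0,0.0005],"twist":[0,0,0],"hand":10},{"translation":[0,-0.0003,0.001],"twist":[0,0,0],"hand":10},{"translation":[0,-0.0003,0.001],"twist":[0,0,0],"hand":10}]'; python3 -c "
from h import *
o=robot.observe();print('tool F',(R().T@o['contact_force']).round(1),o['torque'].round(2))"; done; python3 - <<'E'
from h import *
shift([.5815,.208,.1214],np.radians(59.5))
E
```

```text
time: 17.3
tool_pos: [0.5834, 0.2099, 0.1228]
tool_rot: [2.045, 1.568, 3.083]
contact_force: [-2.7, 0.7, -2.9]
opening: 0.0299
tool F [ 2.9  2.7 -0.8] [ 0.05  0.56 -0.05]
time: 17.6
tool_pos: [0.584, 0.2105, 0.1227]
tool_rot: [2.18, 1.568, -3.066]
contact_force: [-4.3, -1.5, -1.6]
opening: 0.0295
tool F [ 1.7  3.  -3.5] [-0.05  0.79  0.01]
mm [ 1.3  0.9 -3.4] twist [-0.0009 -0.0018 -0.0026]
```

Both rails now push back (about 3 N each). I'll lower onto the plate.

```bash
python3 -m creep '[{"translation":[0.0007,0,0],"twist":[0,-0.001,-0.002],"hand":10},{"translation":[0.0014,0,0],"twist":[0,-0.001,-0.002],"hand":10},{"translation":[0.0014,0,0],"twist":[0,-0.001,-0.002],"hand":10}]';  python3 -m creep '[{"translation":[0.0005,0,0],"twist":[0,0,0],"hand":10},{"translation":[0.001,0,0],"twist":[0,0,0],"hand":10},{"translation":[0.001,0,0],"twist":[0,0,0],"hand":10}]'; python3 - <<'E'
from h import *
o=robot.observe();print('tool F',(R().T@o['contact_force']).round(1),o['torque'].round(2))
shift([.5815,.208,.1214],np.radians(59.5))
E
```

```text
time: 17.9
tool_pos: [0.5838, 0.2105, 0.1215]
tool_rot: [2.481, 1.57, -2.764]
contact_force: [-5.3, -0.5, 1.0]
opening: 0.0296
time: 18.2
tool_pos: [0.5838, 0.2105, 0.1208]
tool_rot: [2.48, 1.57, -2.765]
contact_force: [-5.7, -1.0, 3.7]
opening: 0.0297
tool F [-3.7  4.4 -3.7] [-0.11  1.05  0.07]
mm [-0.6  0.8 -3.3] twist [-0.0009 -0.0007 -0.0006]
```

```bash
python3 -m creep '[{"translation":[0,0,0],"twist":[0,0,0],"hand":10},{"translation":[0,0.0004,-0.0004],"twist":[0,0,0],"hand":10},{"translation":[0,0.0004,-0.0004],"twist":[0,0,0],"hand":10}]' 6;  python3 - <<'E'
from h import *
o=robot.observe();print('tool F',(R().T@o['contact_force']).round(1),o['torque'].round(2))
E
python3 -m creep '[{"translation":[0,0,0],"twist":[0,0,0],"hand":33},{"translation":[0,0,0],"twist":[0,0,0],"hand":34},{"translation":[0,0,0],"twist":[0,0,0],"hand":36},{"translation":[0,0,0],"twist":[0,0,0],"hand":40}]' 3; python3 - <<'E'
from h import *
o=robot.observe();print('tool F',(R().T@o['contact_force']).round(1),o['torque'].round(2))
s=snap('side','s7')
cv2.imwrite('pics/m7.png',cv2.resize(s[190:350,210:370],(600,600),interpolation=3))
E
```

```text
time: 18.5
tool_pos: [0.5839, 0.2104, 0.1208]
tool_rot: [-1.249, 1.57, -0.211]
contact_force: [-1.2, -0.6, -1.5]
opening: 0.0296
tool F [ 1.5  0.7 -1.1] [-0.13 -0.01 -0.02]
time: 18.9
tool_pos: [0.5843, 0.2105, 0.1211]
tool_rot: [-0.908, 1.569, 0.13]
contact_force: [-0.5, -0.3, 0.4]
opening: 0.0356
tool F [-0.4  0.2 -0.5] [ 0.05 -0.16 -0.04]
```

View pics/m7.png

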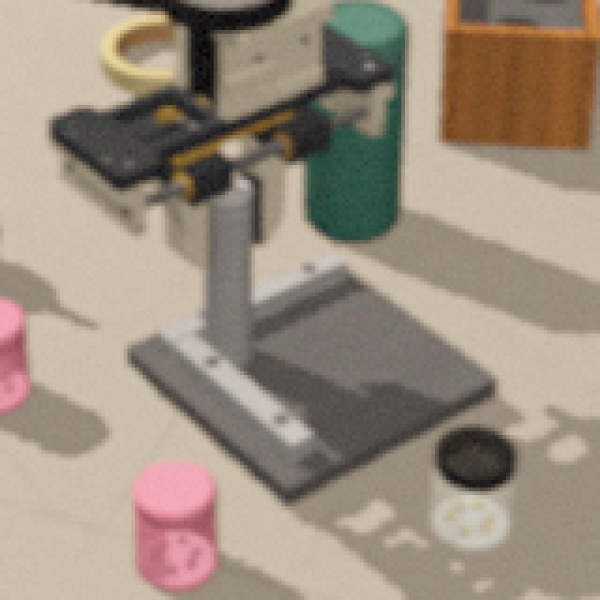

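The side crop shows the cylinder upright in the rail corner (foot at about (230,358)) with the jaws open. I'll open slightly more and retreat straight up, then move aside to inspect.

```bash
python3 -m creep '[{"translation":[0,0,0],"twist":[0,0,0],"hand":60},{"translation":[0,0,0],"twist":[0,0,0],"hand":60},{"translation":[-0.01,0,0],"twist":[0,0,0],"hand":60},{"translation":[-0.04,0,0],"twist":[0,0,0],"hand":60},{"translation":[-0.08,0,0],"twist":[0,0,0],"hand":60}]';python3 -m creep '[{"translation":[-0.05,0,0],"twist":[0,0,0],"hand":60},{"translation":[-0.1,0,0],"twist":[0,0,0],"hand":60},{"translation":[-0.1,0.04,-0.03],"twist":[0,0,0],"hand":60},{"translation":[-0.1,0.08,-0.06],"twist":[0,0,0],"hand":60},{"translation":[-0.1,0.12,-0.09],"twist":[0,0,0],"hand":60}]' ;python3 -m creep '[{"translation":[0,0.03,-0.04],"twist":[0,0,0],"hand":60},{"translation":[0,0.06,-0.08],"twist":[0,0,0],"hand":60},{"translation":[0,0.09,-0.12],"twist":[0,0,0],"hand":60},{"translation":[0,0.1,-0.16],"twist":[0,0,0],"hand":60},{"translation":[0,0.1,-0.2],"twist":[0,0,0],"hand":60}]'; python3 - <<'E'
from h import *
t=snap('top','t8');s=snap('side','s8')
cv2.imwrite('pics/m8.png',np.hstack([cv2.resize(t[200:300,160:260],(400,400),interpolation=2),cv2.resize(s[215:315,230:330],(400,400),interpolation=2)]))
ex=np.array([.8616,-.5075]);ey=np.array([.5075,.8616])
for c in([.602,.2135],[.6045,.216]):
  A=np.array(c)-.015*(ex+ey)
  for z in(.02,.14):print(c,z,'top',((proj('top',[*A,z])-[160,200])*4).round(0),'side',((proj('side',[*A,z])-[230,215])*4+[400,0]).round(0))
E
```

```text
time: 19.45
tool_pos: [0.5832, 0.2102, 0.2008]
tool_rot: [2.401, 1.568, -2.845]
contact_force: [-0.2, 0.7, -0.3]
opening: 0.0549
time: 19.95
tool_pos: [0.4327, 0.1935, 0.302]
tool_rot: [2.336, 1.57, -2.91]
contact_force: [0.5, 1.0, 0.7]
opening: 0.055
time: 20.45
tool_pos: [0.2425, 0.072, 0.3027]
tool_rot: [-1.237, 1.569, -0.197]
contact_force: [1.6, -0.2, 0.4]
opening: 0.0546
[0.602, 0.2135] 0.02 top [191. 136.] side [563. 272.]
[0.602, 0.2135] 0.14 top [153. 133.] side [562.  96.]
[0.6045, 0.216] 0.02 top [187. 132.] side [557. 274.]
[0.6045, 0.216] 0.14 top [149. 129.] side [556.  98.]
```

View pics/m8.png

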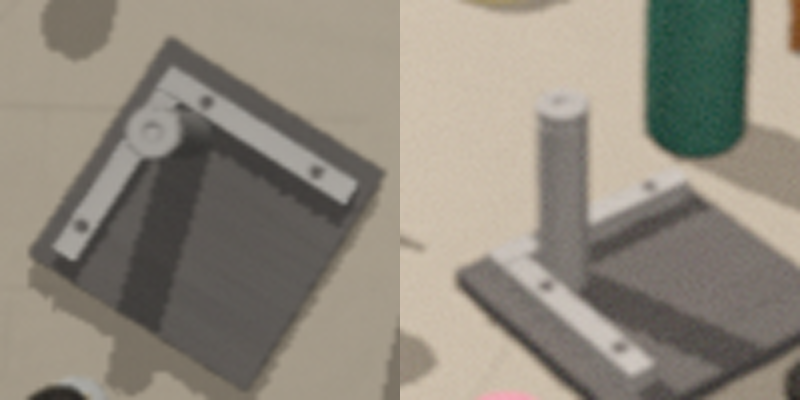

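View pics/t8.png

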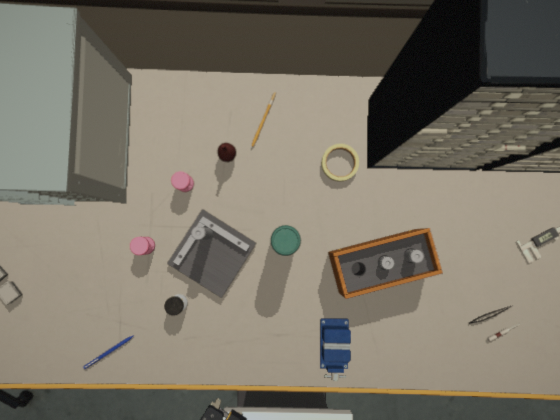

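The final top view shows the jar on the bare bench at (175,306) and the tall cylinder in the rail corner at (198,233). The left well is empty at (359,268), and the other two cylinders are at (388,262) and (417,256). The canister, blower, tape and pink jars are where they were at the start.

```bash
python3 -m creep '[{"translation":[0,0,0],"twist":[0,0,0],"hand":60},{"translation":[0,0,0],"twist":[0,0,0],"hand":60}]'; python3 -c "
from cell import robot
print(robot.hand_in())"
```

```text
time: 20.75
tool_pos: [0.2432, 0.0701, 0.3034]
tool_rot: [-1.414, 1.567, -0.382]
contact_force: [-0.3, 0.5, 0.7]
opening: 0.055
the job is handed in; nothing more can be done
None
```

The job is done and handed in at 20.8 s of the 69 s allowed. I moved the black-lidded jar to the bare bench at about (0.41, 0.28). Then I lifted the tallest cylinder straight out of its well, carried it upright and slid it into the plate corner until both rails pushed back at 3–4 N. I then set it down and released it.

**Last checks:**
- **Cylinder:** it stands upright in the corner. In the top view its top is within about 1 mm of where a cylinder touching both rails should appear. I did not press it again after release, so a gap of under a millimetre can't be ruled out.
- **Jar:** upright on the bench.
- **Everything else:** the other two cylinders are in their wells, and the canister, blower, tape and pink jars look unmoved.
- **Forces:** the highest reading I saw was about 14 N, as the jar touched the bench. The gripper was clear of everything at hand-in.

**One disagreement:** an early low-resolution side-view estimate of the corner was about 8 mm off the top-view ones in both x and y. I used the top-view value and the rail contact instead. The tool was at about (0.584, 0.2105) at rail contact, 2–3 mm past the top-view prediction.

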